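Open the fume extractor's air gate to the second stop and start it

ROBOT

A 6-joint arm with a two-finger parallel gripper is mounted at the origin on a cart in front of the work surface, level with it; the furniture and walls round the work are solid. World frame = base frame: x ahead of the robot, y to its left, z up, the work surface at z = 0. Lengths are in m, angles in degrees, forces in N, time in s.
With the tool pointing down it reaches from about 0.325 to 0.775 m from the base axis. Payload 5.5 kg.
Tool frame: the origin (TCP) lies where the fingers leave the gripper's body, on its centre line; the fingertips stand 80 mm ahead of it and the grasp point (between the pads) lies robot.hold_point_z ahead of it (robot.hold_point_z is the distance from the TCP to the grasp point, in m); z points along the fingers, y is the direction in which the jaws open and shut (so a half turn about z gives the same grasp; the last joint's range is limited). The gripper opens to 88 mm and grips with 3 to 60 N. Pads are 20 mm wide; open, the fingers measure 115 mm over their backs; the gripper's body (75 mm by 178 mm) begins 61 mm behind the grasp point.
Start: joints at [-78.249, 5.22, 70.514, -0, 104.267, -3.249], TCP at [0.155, -0.58, 0.303] pointing down, gripper open.
Joint ranges: [-164.24, 164.24], [-49.07, 125.15], [9.68, 141.18], [-86.29, 266.29], [3.28, 154.24], [-151.56, 151.56]. Speed limits (degrees/s): [147.25, 147.25, 172.46, 180, 180, 180].

INTERFACE

Orientations are given as [roll, pitch, yaw] about the fixed x, y, z axes, in that order (R = Rz(yaw) Ry(pitch) Rx(roll)).
In Python, from station import robot gives the robot as it stands.
- The arm moves only by the tool play_rows, never from a script. Its argument "commands" is a list that holds one entry, the list of rows, each a list of 7 numbers: the opening, from 0 (shut) to 1 (fully open), then the shift along the tool's x, y, z in mm, then the turn, a rotation vector about the tool's x, y, z in degrees. A call has 1 to 10 rows; each row is the pose to reach, as a shift and turn from the pose commanded when the call began, along the tool's axes at that moment; what a row does not reach only later rows make up. A row lasts 1/8 s, in which the tool goes at most 62.5 mm and 10.7 degrees, less where a joint would pass 70% of its speed; a pose out of reach is approached as far as the arm can. A call with a gripper value outside its range is refused whole. The fingers move at their own pace and stop on an object; "grip_force" is the grip in N (left out, the last holds). Time passes only in rows, so rows that repeat a pose let the fingers close. It gives the time, the measured TCP pose, the force and the opening at its end, in the units of the state.
- robot.read_state(): the state, without advancing time (a new reading comes with each control period).
- robot.read_camera(name): name is "scene" or "top" or "wrist"; returns the picture (480x640x3 uint8, red, green, blue); there is no depth.
- robot.camera_info(name): a dict with "vfov" (degrees; the focal length in pixels is half the picture's height over the tangent of half this angle, whatever the lens; pixels are square), "cx", "cy" (the principal point, pixels), "k1" (the pictures are not rectified: a ray, as slopes to the right and down, at radius r is drawn at 1 + k1 r^2 times it, then the intrinsics apply), "pose" (4x4, takes a point from camera to world coordinates); the wrist camera has in their place "mount" (4x4, takes a point from camera to tool coordinates, whose origin is the TCP and whose axes are the flange's). Camera axes: x right, y down, z forward; pixel columns grow to the right and rows downward; lengths in m; the calibration is good to about 2 mm. A picture is of the moment at which its call begins: read the wrist's pose just before it. camera_info takes no time and is no camera call.
- robot.hand_in(): hands the job in, once; it reports no verdict.
The state is a dict: "time_s": time; "q": joint angles; "dq": joint speeds; "effort": joint torques, N m; "tcp_pos": TCP position; "ee_rot": TCP orientation; "force": force on the tool from outside, world axes, zero at the start; "ft_torque": the same for the moment, N m; "finger_gap": finger opening in m.
Only numpy, scipy, OpenCV 4.12 (cv2) and the standard library are available. Lean on these libraries where they do the work, as an engineer would, in place of code of your own. Each camera call takes 0.05 s, during which the arm holds its last target.

TASK

Get the bench fume extractor ready for soldering: with the shut fingertips push the gate lever on its top from the shut end, past the click at half open, all the way to the far stop, so that it stays there. Only then press the start button on its top right down and let it come up again. Push the lever gently and never grip it, and leave the things lying on and around the extractor where they are.

Things in the scene. Friction and masses are not known exactly. Their poses are not given: they have to be found in the camera images.
- extractor: bench fume extractor, fixed: grey metal box, 180 mm (its x) by 220 mm (its y), flat top panel 70 mm above the bench. Origin: centre of its underside; x from its front (sliding gate plate, robot's side) to its back, y to the left seen from the front. Lever slot along y at x = -45 mm, panel beside it flat and clear but for three 1 mm ribs (short shut, medium half, long full). Button at x = 0, y = 80 mm
- gate_lever (a joint): travel of the gate lever in m along the extractor's +y: 0 = shut, 0.030 = half-open detent, 0.060 = fully open detent, just before the end stop at 0.062. Its foot slides in the slot. Pushing it over each crest (at 0.015 and 0.045) takes up to about 9 N; let go before a crest it springs back, past it it snaps on into the next detent by itself and stays there
- lever_knob (a point): top centre of the lever's black round knob, moving with the lever; 118 mm above the bench. The knob is 18 mm in diameter and reaches from 24 to 48 mm above the top panel, on a spring-steel stem 6 x 10 mm that bends a little along the slot when pushed (about 1 mm for each 3 N, up to 13 mm) and straightens when let go. At joint 0 it stands at extractor x = -45, y = -30 mm, at 0.060 at y = +30 mm
- start_button (a joint): stroke of the start button in m: 0 = up, 0.006 = fully down; a spring (about 5 N when fully down) lifts it again
- start_button_top (a point): centre of the top face of the round grey start button, 26 mm in diameter, in a black housing on the extractor's top panel; it is pressed straight down
- braid_reel: small orange reel lying on the extractor's top, behind the lever, 44 mm in diameter, 11 mm high; origin under its centre; loose
- eraser: eraser lying on the extractor's top near its back edge, 21 x 42 x 12 mm; origin under its centre; loose
- side_cutters: side cutters lying on the bench along the extractor's right side (its -y), 125 x 42 x 12 mm, long along their x; origin under their centre; loose
- solder_spool: green and white spool standing on the bench by the extractor's left side (its +y), 54 mm in diameter, 30 mm high; origin under its centre; loose
- driver_small: small screwdriver lying on the bench behind the extractor, 131 x 14 x 14 mm, long along its x; origin under its centre; loose
Mind the look-alikes: they are no part of the job. There is more than one size of the eraser; the job needs the smallest.

How it is judged:
By the outcome, as a careful person would: the job done as asked, in the order asked, and still so for the second after the job is handed in, with the robot touching nothing.
It also fails if it takes over 38 s, if anything falls off the work surface, if the arm or the gripper's body presses on something with over 40 N, if the wrist force passes 120 N, or if a joint passes its speed limit or range.

## Working session

There is one attempt and no reset: what is moved stays moved. The work goes in short steps, Python scripts to look and compute and a tool call to move; the robot and the scene stay as the last step left them, time stands still between calls to the robot, and variables do not carry over. Pictures are saved under pics/ and viewed, and the job is handed in when it is done.

Besides the shell and the picture viewer there is one more tool, called after ">>>" as name(argument=value, ...) on one line, values as JSON. play_rows: Moves the arm, as the interface text tells. Its arguments: {"type":"object","properties":{"commands":{"type":"array"},"grip_force":{"type":"number"}},"required":["commands"]}

```bash
ls; mkdir -p pics
python3 - <<'E'
from station import robot
import cv2
s=robot.read_state();print(s['time_s'],s['tcp_pos'],s['ee_rot'],s['force'],s['finger_gap'],robot.hold_point_z)
for n in ['scene','top','wrist']:
    i=robot.camera_info(n);print(n,i)
    im=robot.read_camera(n);cv2.imwrite(f'pics/{n}0.png',im[:,:,::-1])
E
```

```text
pics
0.0 [ 0.15522578 -0.57943033  0.30150273] [-1.79887202e+02 -6.46452761e-03  1.49952025e+01] [ 0.03497029  0.10192633 -0.04166807] 0.0874517725615467 0.0613
scene {'vfov': 42.65969981015649, 'cx': 318.25466908010696, 'cy': 234.9703716245172, 'k1': -0.12797304348918945, 'pose': array([[-0.8060919 , -0.23903676,  0.54136612,  0.04445757],
       [-0.59141328,  0.29273793, -0.75135533,  0.56623411],
       [ 0.02112314, -0.92583256, -0.37734319,  0.476278  ],
       [ 0.        ,  0.        ,  0.        ,  1.        ]])}
top {'vfov': 53.3853081513238, 'cx': 323.26989493225085, 'cy': 235.68481740203347, 'k1': -0.06410476626080919, 'pose': array([[-0.05227429, -0.97171079,  0.23031617,  0.39178437],
       [-0.99863137,  0.05124996, -0.01043175, -0.16712571],
       [-0.00166705, -0.23054626, -0.97305994,  0.98332955],
       [ 0.        ,  0.        ,  0.        ,  1.        ]])}
wrist {'vfov': 68.93407158434732, 'cx': 317.85397074920184, 'cy': 238.36774909768076, 'k1': -0.03761913602980258, 'mount': array([[ 2.39724902e-04, -9.55658869e-01, -2.94475924e-01,
         8.08495117e-02],
       [ 9.99999800e-01,  4.01204419e-04, -4.87950612e-04,
        -4.61507220e-04],
       [ 5.84459371e-04, -2.94475748e-01,  9.55658774e-01,
        -8.24033326e-02],
       [ 0.00000000e+00,  0.00000000e+00,  0.00000000e+00,
         1.00000000e+00]])}
```

View pics/scene0.png

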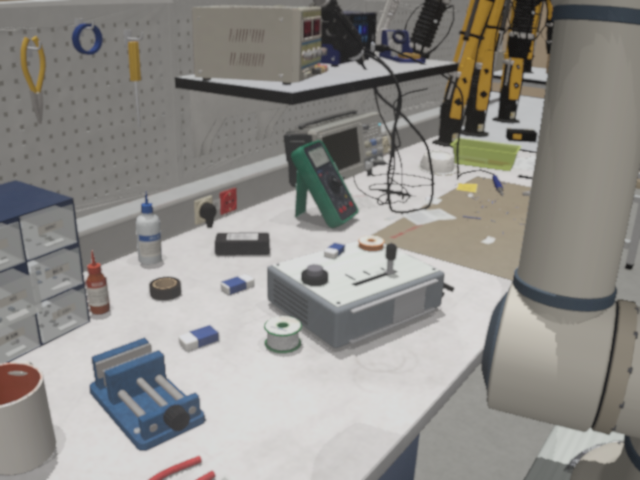

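View pics/top0.png

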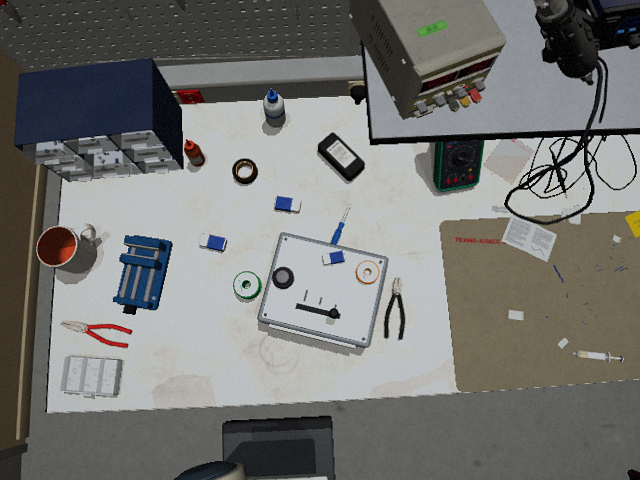

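View pics/wrist0.png

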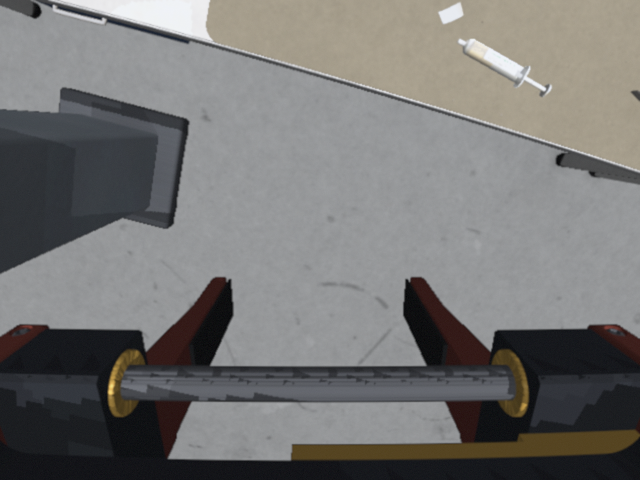

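The top view shows the extractor's top panel at about (325,290), the lever knob at (334,313), the button at (283,278), the reel at (367,272) and the eraser on top at (333,258). Three erasers are visible: (288,204) and (212,242) lie on the bench, and (333,258) on the panel is the one meant. Next I'll enlarge that area.

```bash
cat > h.py <<'E'
import numpy as np, cv2
from station import robot
def K(i): 
    f=240/np.tan(np.radians(i['vfov']/2)); return np.array([[f,0,i['cx']],[0,f,i['cy']],[0,0,1.]]),np.array([i['k1'],0,0,0.])
def pose(i,s=None):
    if 'pose' in i: return i['pose']
    from scipy.spatial.transform import Rotation as R
    T=np.eye(4);T[:3,:3]=R.from_euler('xyz',s['ee_rot'],degrees=True).as_matrix();T[:3,3]=s['tcp_pos'];return T@i['mount']
def ray(n,uv,s=None):
    i=robot.camera_info(n);k,d=K(i);T=pose(i,s)
    p=cv2.undistortPoints(np.array(uv,float).reshape(-1,1,2),k,d)[:,0]
    return T[:3,3],np.c_[p,np.ones(len(p))]@T[:3,:3].T
def plane(n,uv,z,s=None):
    o,d=ray(n,uv,s);return o+d*((z-o[2])/d[:,2])[:,None]
def proj(n,P,s=None):
    i=robot.camera_info(n);k,d=K(i);T=np.linalg.inv(pose(i,s))
    return cv2.projectPoints(np.array(P,float).reshape(-1,1,3),cv2.Rodrigues(T[:3,:3])[0],T[:3,3],k,d)[0][:,0]
def tri(views):
    A=0;b=0;L=[]
    for n,uv,s in views:
        o,d=ray(n,[uv],s);d=d[0]/np.linalg.norm(d[0]);M=np.eye(3)-np.outer(d,d);A=A+M;b=b+M@o;L.append((o,d))
    x=np.linalg.solve(A,b);return x,[np.linalg.norm(np.cross(x-o,d)) for o,d in L]
E
python3 - <<'E'
import cv2
a=cv2.imread('pics/top0.png')[220:360,245:415];cv2.imwrite('pics/top0c.png',cv2.resize(a,None,fx=4.2,fy=4.2,interpolation=cv2.INTER_CUBIC))
a=cv2.imread('pics/scene0.png')[225:355,255:465];cv2.imwrite('pics/scene0c.png',cv2.resize(a,None,fx=3.8,fy=3.8,interpolation=cv2.INTER_CUBIC))
E
```

```text
(no output)
```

View pics/top0c.png

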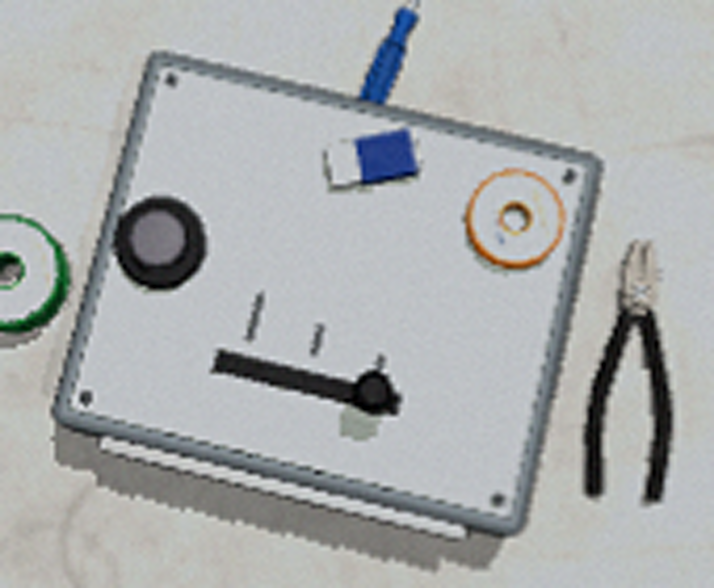

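View pics/scene0c.png

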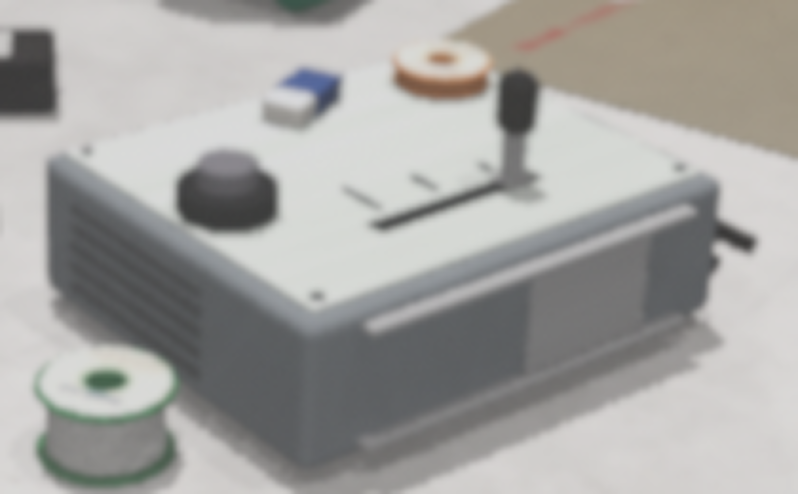

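The crops show the box's outer corners at about (152,55), (602,158), (520,535) and (55,420) in the top crop. The knob is at (374,390), at the short-rib (shut) end. The button is at (160,237).

Run:
```python
from h import *
t=lambda p:np.array(p)/4.2+[245,220]
sc=lambda p:np.array(p)/3.8+[255,225]
c=plane('top',[t(p) for p in [(150,53),(604,157),(521,537),(53,421)]],.07);print(c.round(4))
print('sides',[np.linalg.norm(c[i]-c[(i+1)%4]).round(4) for i in range(4)])
e=[(c[0]-c[1]),(c[3]-c[2])];print('yaw from y',[np.degrees(np.arctan2(-v[0],v[1])).round(2) for v in e])
e=[(c[0]-c[3]),(c[1]-c[2])];print('yaw from x',[np.degrees(np.arctan2(v[1],v[0])).round(2) for v in e])
m=c.mean(0);print('center',m)
s4=plane('top',[t(p) for p in [(171,80),(569,176),(498,499),(85,398)]],.07);print('screws',s4.round(4),s4.mean(0))
print('screws scene',plane('scene',[sc(p) for p in [(87,150),(680,167),(317,296)]],.07).round(4))
k=tri([('top',t((374,388)),None),('scene',sc((518,78)),None)]);print('knobtop',k)
b=tri([('top',t((160,237)),None),('scene',sc((227,160)),None)]);print('button',b)
sl=plane('top',[t((216,361)),t((400,402))],.07);print('slot',sl)
yaw=np.radians(-13);
for off in range(1):
  for y in (-12,-13,-14,-15):
    a=np.radians(y);R=np.array([[np.cos(a),-np.sin(a)],[np.sin(a),np.cos(a)]])
    print(y,'local knob,button,slot',((np.array([k[0][:2],b[0][:2],*sl[:,:2],*s4[:,:2]])-m[:2])@R).round(4).tolist())
```

```text
[[ 0.6186 -0.0935  0.07  ]
 [ 0.5579 -0.3021  0.07  ]
 [ 0.3882 -0.2511  0.07  ]
 [ 0.4502 -0.0442  0.07  ]]
sides [np.float64(0.2173), np.float64(0.1772), np.float64(0.216), np.float64(0.1755)]
yaw from y [np.float64(-16.22), np.float64(-16.68)]
yaw from x [np.float64(-16.32), np.float64(-16.73)]
center [ 0.50371762 -0.17272751  0.07      ]
screws [[ 0.6051 -0.1029  0.07  ]
 [ 0.5498 -0.2852  0.07  ]
 [ 0.4054 -0.242   0.07  ]
 [ 0.4598 -0.0589  0.07  ]] [ 0.50501262 -0.17225274  0.07      ]
screws scene [[ 0.604  -0.1042  0.07  ]
 [ 0.4037 -0.2438  0.07  ]
 [ 0.4586 -0.0599  0.07  ]]
knobtop (array([ 0.45347168, -0.18884996,  0.11486702]), [np.float64(0.0009484691399672282), np.float64(0.0009484691399671768)])
button (array([ 0.52790099, -0.0971031 ,  0.09063914]), [np.float64(0.0003618167662408816), np.float64(0.0003618167662409188)])
slot [[ 0.47340617 -0.11871938  0.07      ]
 [ 0.45066471 -0.20087449  0.07      ]]
-12 local knob,button,slot [[-0.0458, -0.0262], [0.0079, 0.079], [-0.0409, 0.0465], [-0.046, -0.0386], [0.0846, 0.0894], [0.0685, -0.1004], [-0.0818, -0.0882], [-0.0666, 0.1022]]
-13 local knob,button,slot [[-0.0453, -0.027], [0.0066, 0.0791], [-0.0417, 0.0458], [-0.0454, -0.0394], [0.083, 0.0908], [0.0702, -0.0992], [-0.0802, -0.0897], [-0.0684, 0.101]]
-14 local knob,button,slot [[-0.0449, -0.0278], [0.0052, 0.0792], [-0.0425, 0.0451], [-0.0447, -0.0401], [0.0814, 0.0923], [0.0719, -0.0979], [-0.0787, -0.091], [-0.0702, 0.0998]]
-15 local knob,button,slot [[-0.0444, -0.0286], [0.0038, 0.0793], [-0.0433, 0.0443], [-0.044, -0.0409], [0.0798, 0.0937], [0.0736, -0.0967], [-0.0771, -0.0924], [-0.0719, 0.0986]]
```

>>> play_rows(commands=[[[0,40,-29,4,0,0,3.5],[0,80,-58,8,0,0,7],[0,120,-87,12,0,0,10.5],[0,160,-116,16,0,0,14],[0,200,-145,20,0,0,17.5],[0,240,-174,24,0,0,21],[0,280,-203,28,0,0,24.5],[0,325,-235,34,0,0,28],[0,369,-267,40,0,0,31.5],[0,369,-267,40,0,0,31.5]]], grip_force=20)

```text
time_s: 1.4
tcp_pos: [0.444, -0.2233, 0.2616]
ee_rot: [-179.9, 0.1, -16.2]
force: [-0.9, 0.1, -0.4]
finger_gap: 0.0004
```

Run:
```python
from h import *
s=robot.read_state();print(s['time_s'],s['tcp_pos'],s['ee_rot'],s['force'],s['finger_gap'],s['q'])
im=robot.read_camera('wrist');cv2.imwrite('pics/w1.png',im[:,:,::-1])
import pickle;pickle.dump(s,open('s1.pkl','wb'))
```

```text
1.4 [ 0.44397153 -0.2233373   0.2616035 ] [-1.79930734e+02  8.87926305e-02 -1.62004827e+01] [-0.94278112  0.08838745 -0.41415216] 0.0003773309611309867 [-3.06516600e+01 -1.09069472e+01  9.02677947e+01  4.57170714e-02
  1.00742418e+02  7.55573573e+01]
```

View pics/w1.png

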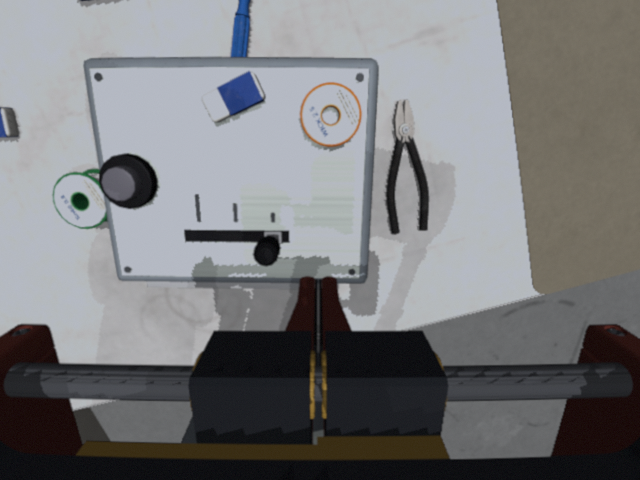

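The wrist view shows the box aligned with the tool. The knob is at about (266,250), the button at (120,183), and the shut fingertips at (318,280), spanning columns 299–337. I'll enlarge it to measure.

Run:
```python
import cv2
a=cv2.imread('pics/w1.png')
cv2.imwrite('pics/w1a.png',cv2.resize(a[180:290,175:350],None,fx=4.5,fy=4.5,interpolation=cv2.INTER_CUBIC))
cv2.imwrite('pics/w1b.png',cv2.resize(a[130:230,80:180],None,fx=5,fy=5,interpolation=cv2.INTER_CUBIC))
```

```text
(no output)
```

View pics/w1a.png

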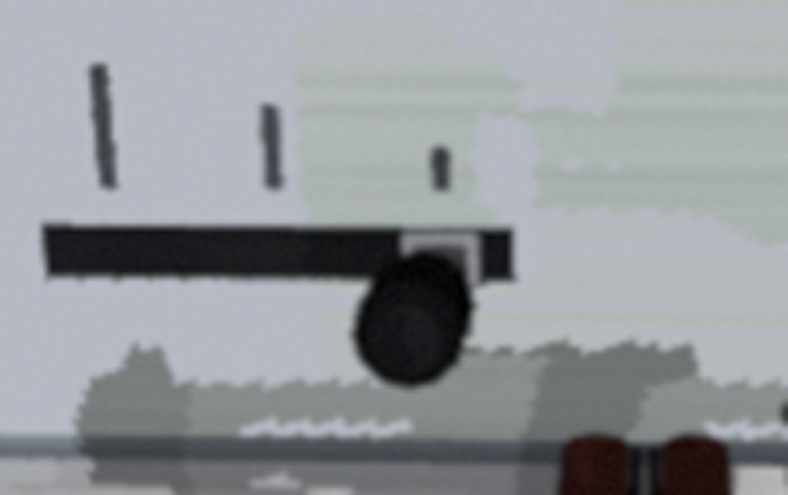

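View pics/w1b.png

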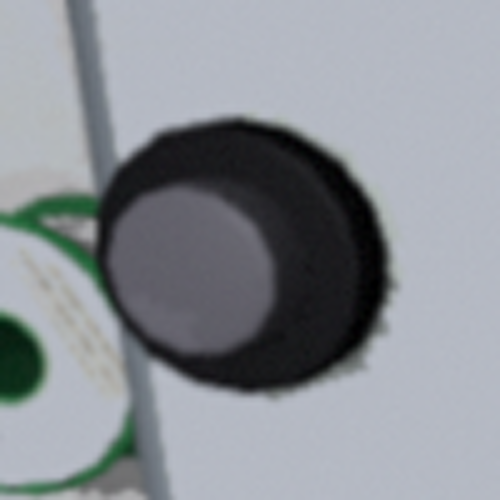

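The knob's top centre is at crop (410,332) and the button's face centre at crop (191,270).

Run:
```python
from h import *
import pickle
s=pickle.load(open('s1.pkl','rb'))
wa=lambda p:(np.array(p)+.5)/4.5+[175,180]-.5
wb=lambda p:(np.array(p)+.5)/5+[80,130]-.5
t=lambda p:np.array(p)/4.2+[245,220]
sc=lambda p:np.array(p)/3.8+[255,225]
for nm,w,tp,ss,z in [('knob',wa((410,332)),t((374,388)),sc((518,78)),.118),('button',wb((191,270)),t((160,237)),sc((227,160)),.09)]:
    print(nm,'w+top',tri([('wrist',w,s),('top',tp,None)]),'w+sc',tri([('wrist',w,s),('scene',ss,None)]))
    print(plane('wrist',[w],z,s))
scr=plane('wrist',[(98,77),(360,76),(352,272),(127,269)],.07,s);m=scr.mean(0);print('screws',scr.round(4),m)
v=scr[0]-scr[1];u=scr[3]-scr[2];print([np.degrees(np.arctan2(-q[0],q[1])) for q in (v,u)])
sl=plane('wrist',[wa((45,250)),wa((513,254)),wa((103,187)),wa((275,187)),wa((441,187))],.07,s)
print('slot/ribs',sl.round(4)); v=sl[0]-sl[1];print(np.degrees(np.arctan2(-v[0],v[1])))
# tip width
f=plane('wrist',[wa((562,450)),wa((733,450)),wa((598,440)),wa((648,440))],s['tcp_pos'][2]-.08,s);print('tips',f.round(4),np.linalg.norm(f[0]-f[1]))
R=pose(robot.camera_info('wrist'),s)
```

```text
knob w+top (array([ 0.454048  , -0.18840017,  0.11801939]), [np.float64(7.22724748924974e-05), np.float64(7.227247489250947e-05)]) w+sc (array([ 0.45262938, -0.18803305,  0.1151925 ]), [np.float64(0.0005994704103060182), np.float64(0.0005994704103058417)])
[[ 0.4539994  -0.18845352  0.118     ]]
button w+top (array([ 0.52739311, -0.0973282 ,  0.09584062]), [np.float64(2.7022736522743236e-05), np.float64(2.7022736522902708e-05)]) w+sc (array([ 0.52690813, -0.09529658,  0.09175398]), [np.float64(0.0006500021701009951), np.float64(0.0006500021701008894)])
[[ 0.52750332 -0.09384391  0.09      ]]
screws [[ 0.604  -0.1013  0.07  ]
 [ 0.5496 -0.2851  0.07  ]
 [ 0.4035 -0.241   0.07  ]
 [ 0.4592 -0.0574  0.07  ]] [ 0.50407652 -0.17119277  0.07      ]
[np.float64(-16.498281791132595), np.float64(-16.872476885846538)]
slot/ribs [[ 0.4733 -0.1171  0.07  ]
 [ 0.4487 -0.1992  0.07  ]
 [ 0.4814 -0.1318  0.07  ]
 [ 0.4727 -0.1618  0.07  ]
 [ 0.4643 -0.1905  0.07  ]]
-16.67766277009286
tips [[ 0.455  -0.2164  0.1816]
 [ 0.4496 -0.2349  0.1816]
 [ 0.455  -0.2207  0.1816]
 [ 0.4535 -0.2261  0.1816]] 0.019179792752360727
```

>>> play_rows(commands=[[[0,0,0,20,0,0,0],[0,0,0,45,0,0,0],[0,0,0,65,0,0,0],[0,0,0,80,0,0,0],[0,0,0,85,0,0,0],[0,0,0,85,0,0,0],[0,0,0,85,0,0,0]]])

```text
time_s: 2.33
tcp_pos: [0.443, -0.2264, 0.1786]
ee_rot: [180.0, -0.1, -16.5]
force: [0.0, -0.7, 0.8]
finger_gap: 0.0002
```

Run:
```python
from h import *
s=robot.read_state();print(s['time_s'],s['tcp_pos'],s['ee_rot'],s['force'],s['finger_gap'])
im=robot.read_camera('wrist');cv2.imwrite('pics/w2.png',im[:,:,::-1])
im=robot.read_camera('scene')[:,:,::-1]
cv2.imwrite('pics/sc2.png',cv2.resize(im[150:355,255:525],None,fx=2.9,fy=2.9,interpolation=cv2.INTER_CUBIC))
```

```text
2.325 [ 0.44295915 -0.22636927  0.17862741] [ 1.79975587e+02 -9.06632481e-02 -1.64967546e+01] [ 0.02167751 -0.65545405  0.77728306] 0.0002069534345983539
```

View pics/w2.png

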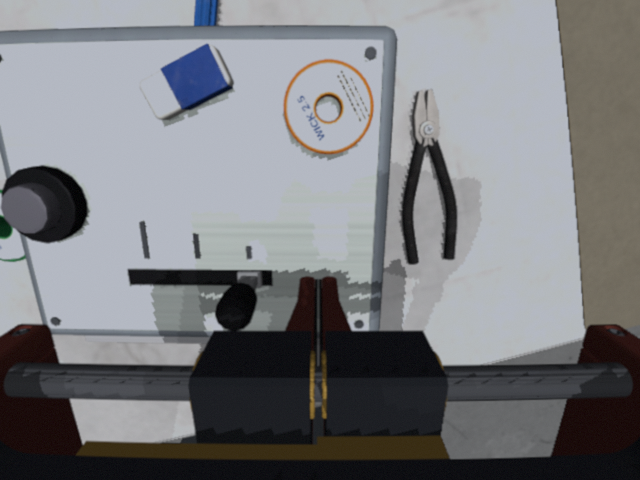

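View pics/sc2.png

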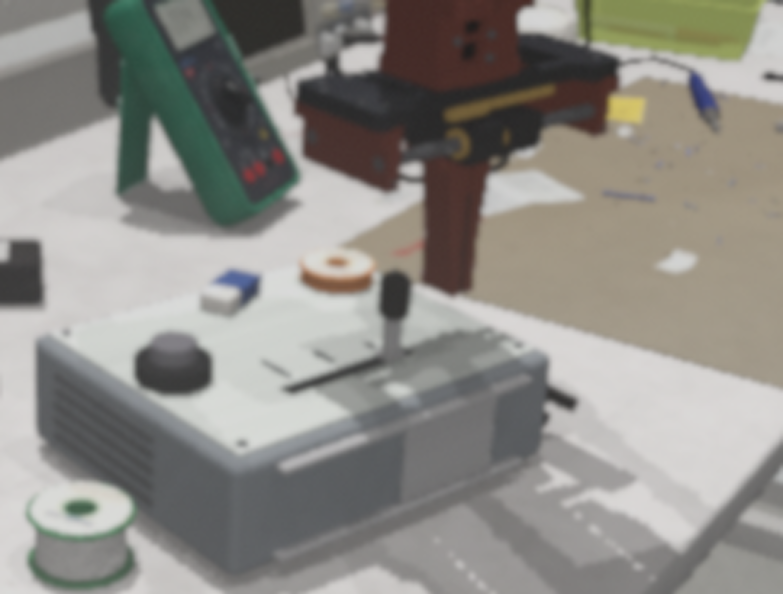

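>>> play_rows(commands=[[[0,0,-5,0,0,0,0],[0,0,-10,0,0,0,0],[0,0,-14,0,0,0,0],[0,0,-18,0,0,0,0],[0,0,-21,0,0,0,0],[0,0,-24,0,0,0,0],[0,0,-27,0,0,0,0],[0,0,-27,0,0,0,0]]])

```text
time_s: 3.42
tcp_pos: [0.4502, -0.2007, 0.1779]
ee_rot: [179.9, -0.0, -16.5]
force: [-1.8, -5.8, 1.2]
finger_gap: -0.0001
```

Run:
```python
from h import *
s=robot.read_state();print(s['time_s'],s['tcp_pos'],s['ee_rot'],s['force'],s['finger_gap'])
im=robot.read_camera('wrist');cv2.imwrite('pics/w3.png',im[:,:,::-1])
```

```text
3.425 [ 0.45017914 -0.20068986  0.17785882] [ 1.79928032e+02 -1.50329484e-02 -1.65176207e+01] [-1.81107266 -5.76374854  1.18262264] -9.235878178585183e-05
```

View pics/w3.png

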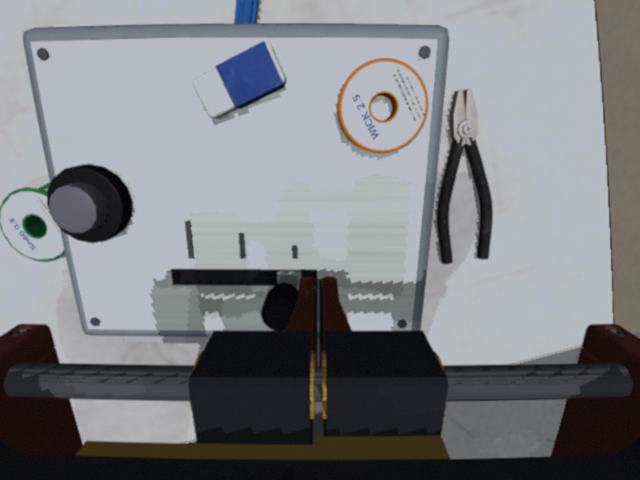

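The finger is touching the knob with about 6 N along the slot and the knob is centred on it, so I'm carrying on past the first crest.

>>> play_rows(commands=[[[0,0,-3,0,0,0,0],[0,0,-6,0,0,0,0],[0,0,-9,0,0,0,0],[0,0,-12,0,0,0,0],[0,0,-15,0,0,0,0],[0,0,-18,0,0,0,0],[0,0,-18,0,0,0,0]]])

```text
time_s: 4.35
tcp_pos: [0.4555, -0.1825, 0.1774]
ee_rot: [-180.0, 0.0, -16.5]
force: [-0.7, -0.3, -0.5]
finger_gap: 0.0002
```

Run:
```python
from h import *
s=robot.read_state();print(s['time_s'],s['tcp_pos'],s['ee_rot'],s['force'],s['finger_gap'])
im=robot.read_camera('wrist');cv2.imwrite('pics/w4.png',im[:,:,::-1])
```

```text
4.35 [ 0.45549824 -0.18249793  0.17743914] [-1.79962182e+02  1.89077297e-02 -1.64610105e+01] [-0.726937   -0.32121391 -0.52494254] 0.00021803142172411257
```

View pics/w4.png

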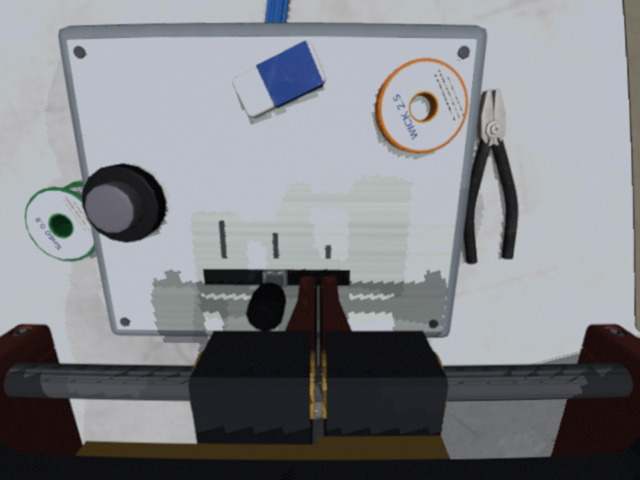

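The lever has snapped into half open: its foot is at the medium rib and the force is near zero. Now the second half.

>>> play_rows(commands=[[[0,0,-4,0,0,0,0],[0,0,-8,0,0,0,0],[0,0,-11,0,0,0,0],[0,0,-14,0,0,0,0],[0,0,-17,0,0,0,0],[0,0,-20,0,0,0,0],[0,0,-23,0,0,0,0],[0,0,-26,0,0,0,0],[0,0,-29,0,0,0,0],[0,0,-29,0,0,0,0]]])

```text
time_s: 5.65
tcp_pos: [0.4638, -0.1547, 0.1775]
ee_rot: [-180.0, 0.0, -16.5]
force: [1.0, -0.2, -0.2]
finger_gap: 0.0001
```

Run:
```python
from h import *
s=robot.read_state();print(s['time_s'],s['tcp_pos'],s['ee_rot'],s['force'],s['finger_gap'])
im=robot.read_camera('wrist');cv2.imwrite('pics/w5.png',im[:,:,::-1])
```

```text
5.65 [ 0.46375515 -0.15465619  0.17752314] [-1.79963394e+02  1.14986450e-02 -1.64570376e+01] [ 0.98322092 -0.21321915 -0.23976236] 9.934519188113607e-05
```

View pics/w5.png

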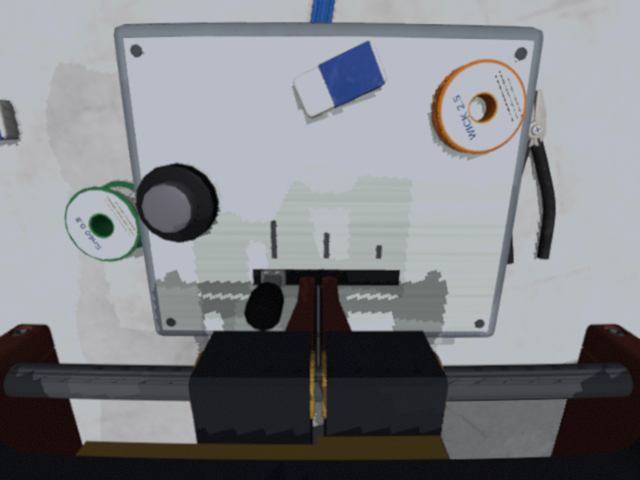

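It has snapped on to the long (full) rib. I'll follow up gently to the stop to be sure.

>>> play_rows(commands=[[[0,0,-3,0,0,0,0],[0,0,-5,0,0,0,0],[0,0,-7,0,0,0,0],[0,0,-8.5,0,0,0,0],[0,0,-8.5,0,0,0,0]]])

```text
time_s: 6.32
tcp_pos: [0.4661, -0.147, 0.1777]
ee_rot: [180.0, -0.0, -16.5]
force: [-0.1, -0.0, 0.8]
finger_gap: 0.0003
```

>>> play_rows(commands=[[[0,0,-1.5,0,0,0,0],[0,0,-3,0,0,0,0],[0,0,-3,0,0,0,0]]])

```text
time_s: 6.7
tcp_pos: [0.4668, -0.1446, 0.1778]
ee_rot: [179.9, -0.0, -16.5]
force: [-1.5, -3.7, 1.5]
finger_gap: 0.0004
```

>>> play_rows(commands=[[[0,0,-1.5,0,0,0,0],[0,0,-2.5,0,0,0,0],[0,0,-2.5,0,0,0,0]]])

```text
time_s: 7.08
tcp_pos: [0.4673, -0.1431, 0.1781]
ee_rot: [179.8, -0.0, -16.6]
force: [-4.1, -7.5, 2.6]
finger_gap: 0.0007
```

>>> play_rows(commands=[[[0,0,2,0,0,0,0],[0,0,5,0,0,0,0],[0,0,10,0,0,0,0],[0,0,18,0,0,0,0],[0,0,25,-10,0,0,0],[0,0,25,-35,0,0,0],[0,0,25,-60,0,0,0],[0,0,25,-70,0,0,0],[0,0,25,-70,0,0,0],[0,0,25,-70,0,0,0]]])

```text
time_s: 8.32
tcp_pos: [0.4602, -0.1657, 0.2465]
ee_rot: [-180.0, 0.1, -16.5]
force: [0.2, -0.2, 0.3]
finger_gap: 0.0002
```

Run:
```python
from h import *
s=robot.read_state();print(s['time_s'],s['tcp_pos'],s['ee_rot'],s['force'],s['finger_gap'])
im=robot.read_camera('wrist');cv2.imwrite('pics/w6.png',im[:,:,::-1])
import pickle;pickle.dump(s,open('s6.pkl','wb'))
```

```text
8.325 [ 0.4602361  -0.16570067  0.24650296] [-1.79986952e+02  9.69759920e-02 -1.65029839e+01] [ 0.24770743 -0.17123705  0.33722187] 0.0002108163648991852
```

View pics/w6.png

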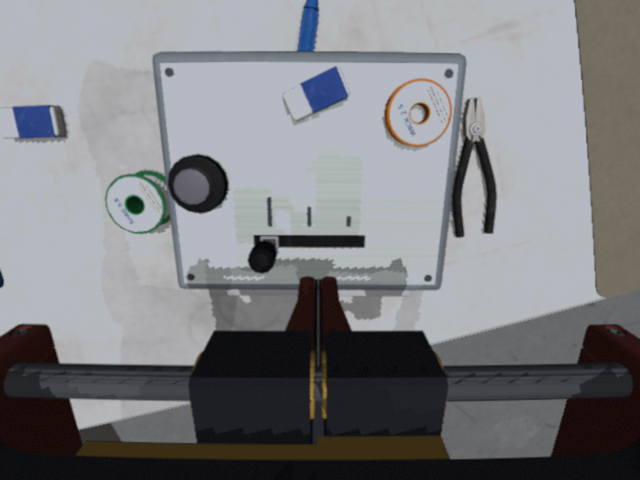

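The lever is at the left end of the slot by the long rib; the knob is at (261,254) and the button at (190,186). Next I'll check the knob's travel and re-measure the button.

Run:
```python
import cv2
a=cv2.imread('pics/w6.png')
cv2.imwrite('pics/w6a.png',cv2.resize(a[140:290,155:305],None,fx=4,fy=4,interpolation=cv2.INTER_CUBIC))
```

```text
(no output)
```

View pics/w6a.png

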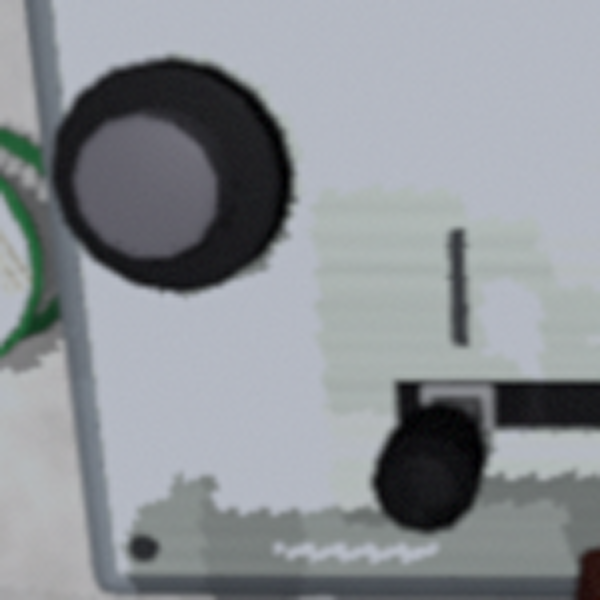

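Run:
```python
from h import *
import pickle
s1=pickle.load(open('s1.pkl','rb'));s=pickle.load(open('s6.pkl','rb'))
w=lambda p:(np.array(p)+.5)/4+[155,140]-.5
b=w((146,186));k=w((429,479))
K=plane('wrist',[k],.118,s)[0];print('knob',K,'travel',(K-[.454,-.1884,.118])@[.2857,.9583,0])
b1=(np.array((191,270))+.5)/5+[80,130]-.5;t=np.array((160,237))/4.2+[245,220];sc=np.array((227,160))/3.8+[255,225]
print(tri([('wrist',b,s),('wrist',b1,s1),('top',t,None),('scene',sc,None)]))
print(tri([('wrist',b,s),('wrist',b1,s1)]))
for z in(.088,.092,.096): print(z,plane('wrist',[b],z,s))
# local 0,80 prediction from screws
c=np.array([.5045,-.1717]);print('pred',c+.08*np.array([.2857,.9583]))
B=np.array([.5275,-.0955]);d=B-s['tcp_pos'][:2];print('ex,ey',d@[.9588,-.284],d@[.284,.9588])
```

```text
knob [ 0.47173204 -0.1311293   0.118     ] travel 0.059948560467954486
(array([ 0.52744494, -0.0958856 ,  0.0919305 ]), [np.float64(0.0007148853046731896), np.float64(0.0007595766072703893), np.float64(0.0012650993081253102), np.float64(0.0009948837074419982)])
(array([ 0.52753315, -0.09523943,  0.09226917]), [np.float64(9.085596779415612e-05), np.float64(9.08559677942381e-05)])
0.088 [[ 0.52743601 -0.09359178  0.088     ]]
0.092 [[ 0.52760755 -0.09516681  0.092     ]]
0.096 [[ 0.5277791  -0.09674183  0.096     ]]
pred [ 0.527356 -0.095036]
ex,ey 0.04455563836518541 0.08641134951672723
```

Lever travel is 59.9 mm, so it is in the full-open detent. The button top is at (0.5275, -0.0955, 0.092), within 1 mm of the layout prediction. Moving above it.

>>> play_rows(commands=[[[0,9,-18,0,0,0,0],[0,20,-38,0,0,0,0],[0,32,-60,0,0,0,0],[0,41,-78,0,0,0,0],[0,44.5,-86.5,15,0,0,0],[0,44.5,-86.5,35,0,0,0],[0,44.5,-86.5,55,0,0,0],[0,44.5,-86.5,65,0,0,0],[0,44.5,-86.5,65,0,0,0],[0,44.5,-86.5,65,0,0,0]]])

```text
time_s: 9.62
tcp_pos: [0.5279, -0.0957, 0.1835]
ee_rot: [-180.0, -0.1, -16.5]
force: [0.1, -0.3, -0.5]
finger_gap: 0.0006
```

Run:
```python
from h import *
s=robot.read_state();print(s['time_s'],s['tcp_pos'],s['ee_rot'],s['force'],s['finger_gap'])
im=robot.read_camera('scene')[:,:,::-1]
cv2.imwrite('pics/sc7.png',cv2.resize(im[150:355,225:495],None,fx=2.9,fy=2.9,interpolation=cv2.INTER_CUBIC))
```

```text
9.625 [ 0.52794555 -0.09573715  0.18345165] [-1.79995625e+02 -7.65983919e-02 -1.65222556e+01] [ 0.0866802  -0.25051807 -0.53558251] 0.0005579949842465286
```

View pics/sc7.png

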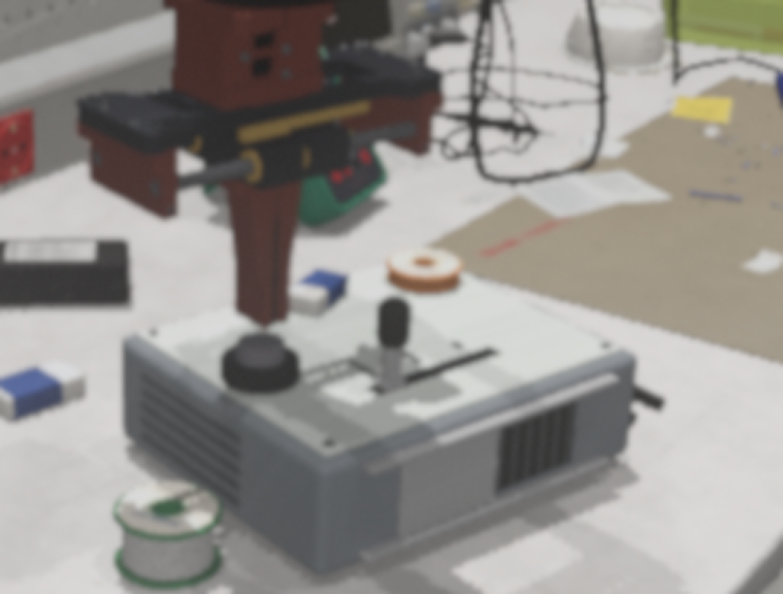

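The gate is open and the fingertips are centred about 11 mm above the button. Pressing slowly.

>>> play_rows(commands=[[[0,0,0,4,0,0,0],[0,0,0,8,0,0,0],[0,0,0,11,0,0,0],[0,0,0,13,0,0,0],[0,0,0,15,0,0,0],[0,0,0,15,0,0,0]]])

```text
time_s: 10.42
tcp_pos: [0.5277, -0.0954, 0.1679]
ee_rot: [-180.0, -0.0, -16.5]
force: [-1.5, -0.1, 3.5]
finger_gap: 0.0006
```

>>> play_rows(commands=[[[0,0,0,1,0,0,0],[0,0,0,2,0,0,0],[0,0,0,3,0,0,0],[0,0,0,3,0,0,0]]])

```text
time_s: 10.92
tcp_pos: [0.5278, -0.0954, 0.1662]
ee_rot: [-180.0, -0.1, -16.5]
force: [-5.2, 1.8, 10.8]
finger_gap: 0.0003
```

>>> play_rows(commands=[[[0,0,0,0.7,0,0,0],[0,0,0,1,0,0,0],[0,0,0,1,0,0,0]]])

```text
time_s: 11.3
tcp_pos: [0.5277, -0.0954, 0.1661]
ee_rot: [-180.0, -0.1, -16.5]
force: [-7.2, 1.8, 14.2]
finger_gap: 0.0007
```

Run:
```python
from h import *
s=robot.read_state();print(s['time_s'],s['tcp_pos'],s['force'])
im=robot.read_camera('scene')[:,:,::-1]
cv2.imwrite('pics/sc8.png',cv2.resize(im[225:325,260:390],None,fx=6,fy=6,interpolation=cv2.INTER_CUBIC))
```

```text
11.3 [ 0.52774365 -0.09543935  0.16614368] [-7.19538468  1.83968212 14.20618677]
```

View pics/sc8.png

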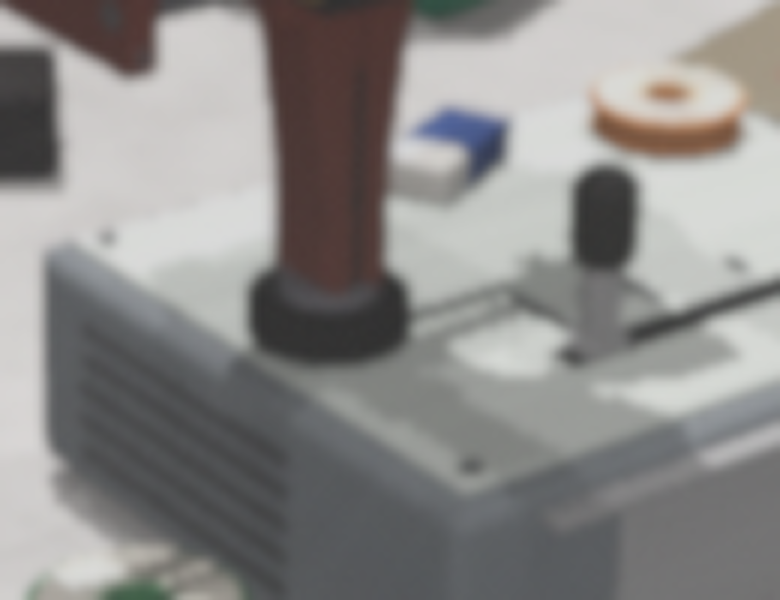

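The button is bottomed out: 14 N with no further movement and the tip at 0.086, which is 6 mm below 0.092. Lifting off.

>>> play_rows(commands=[[[0,0,0,-3,0,0,0],[0,0,0,-8,0,0,0],[0,0,0,-15,0,0,0],[0,0,0,-35,0,0,0],[0,0,0,-60,0,0,0],[0,0,0,-85,0,0,0],[0,0,0,-95,0,0,0],[0,0,0,-95,0,0,0],[0,0,0,-95,0,0,0]]])

```text
time_s: 12.48
tcp_pos: [0.5275, -0.0954, 0.2575]
ee_rot: [180.0, 0.1, -16.5]
force: [0.4, -0.0, -0.6]
finger_gap: 0.0002
```

Run:
```python
from h import *
s=robot.read_state();print(s['time_s'],s['tcp_pos'],s['force'],s['dq'])
im=robot.read_camera('scene')[:,:,::-1]
cv2.imwrite('pics/sc9.png',cv2.resize(im[225:355,255:465],None,fx=3.8,fy=3.8,interpolation=cv2.INTER_CUBIC))
cv2.imwrite('pics/w9.png',robot.read_camera('wrist')[:,:,::-1])
```

```text
12.475 [ 0.52751716 -0.09539061  0.25748957] [ 0.39220961 -0.03210616 -0.6482237 ] [ 0.02734718  0.15960802  0.48122021  0.00579605  0.15169997 -0.00337799]
```

View pics/sc9.png

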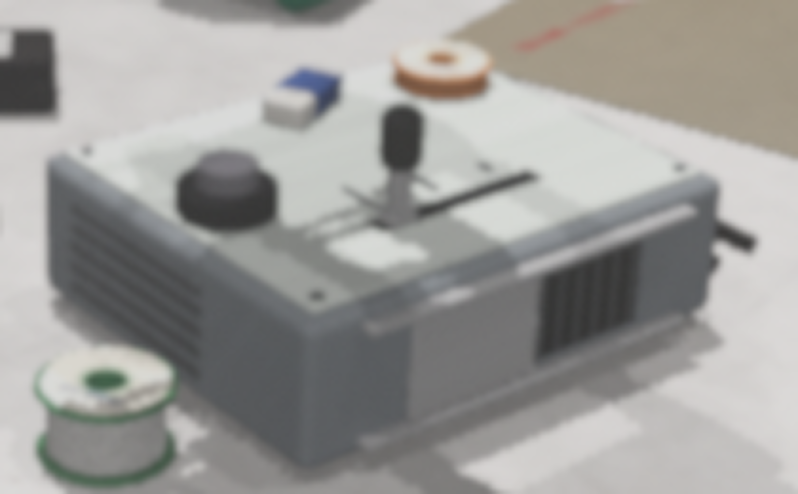

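View pics/w9.png

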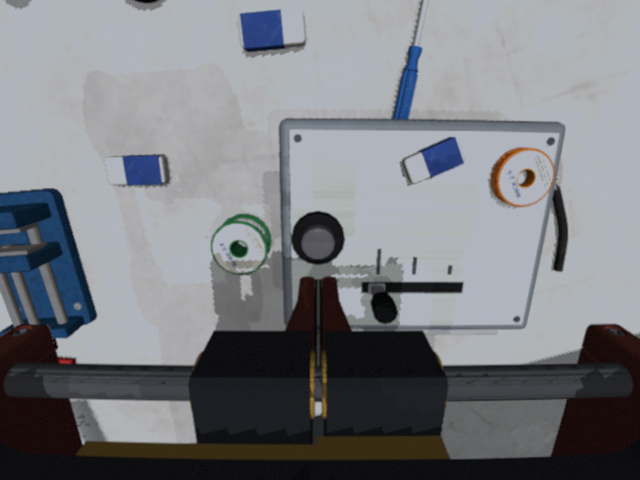

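The button is up again, at the same pixels as before in the scene crop (227,160). The lever is still at the full-open rib, the gate is open, and the reel, eraser, spool, cutters and driver have not moved. The tool is clear of everything.

```bash
python3 -c "
from station import robot
print(robot.hand_in())"
```

```text
the job is handed in; nothing more can be done
None
```

The extractor is ready and the job was handed in at about 12.6 s; the hand-in gave no verdict.

- **Lever:** I pushed the knob with the shut fingertips past the half-open click to the far stop, then backed off. The highest force I read between moves was about 9 N. After release, the wrist camera measured 59.9 mm of travel (60 expected).
- **Button:** Only after that I pressed the start button until it bottomed out. It went down 6 mm, and at 14 N it would go no further. After I let go it stood at its original height in the scene picture.
- **Final check:** The lever was still at the full-open rib and the gate was open. The reel, eraser, spool, cutters and driver looked undisturbed. The tool was about 85 mm above the button, touching nothing.
- **Disagreements:** The camera views differed by about 5 mm on the button's height, so I used the two wrist views (0.092 m); contact fitted that. While the button was bottomed there was also a sideways force reading of about 7 N. It was gone after the lift.

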